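# Set the kettle warmer with its pull-to-turn safety knob

### The arm

A 6-joint arm with a two-finger parallel gripper is mounted at the origin on the work surface. World frame = base frame: x ahead of the robot, y to its left, z up, the work surface at z = 0. Lengths are in m, angles in rad, forces in N, time in s.
With the tool pointing down it reaches from about 0.25 to 0.8 m from the base axis. Payload 3.9 kg.
Tool frame: the origin (TCP) lies at the very end of the fingers, on their centre line; the grasp point (between the pads) lies 19 mm behind it; z points along the fingers, y is the line along which they close (so a half turn about z gives the same grasp; the last joint's range is limited). The gripper opens to 85 mm and grips with 20 to 120 N. Pads are 22 mm wide; open, the fingers measure 114 mm over their backs; the gripper's body (76 mm by 85 mm) begins 54 mm behind the grasp point. The pads swing forward as they close: fully open they stand 13 mm farther back than shut.
Start: joints at [1.113, 0.26, -0.138, 1.173, 0, 1.571], TCP at [0.232, 0.471, 0.231] pointing down, gripper open.
Joint ranges: [-2.78, 2.78], [-0.83, 1.72], [-1.28, 1.37], [-1.9, 2.12], [-1.57, 1.48], [-3.14, 3.14]. Speed limits (rad/s): [2.57, 2.57, 3.14, 3.14, 3.14, 3.14].

### API

Orientations are given as [roll, pitch, yaw] about the fixed x, y, z axes, in that order (R = Rz(yaw) Ry(pitch) Rx(roll)).
In Python, from cell import arm gives the robot as it stands.
- The arm moves only by the shell command python3 -m inch 'ROWS' [FORCE]. ROWS is JSON, a list of rows, each a list of 7 numbers: the shift along the world's x, y, z as a fraction of full scale, then the turn, a rotation vector about the world's x, y, z as a fraction of full scale, then the finger opening in mm, from 0 to 85.4. In form: [[dx, dy, dz, wx, wy, wz, hand], ...]. A call has 1 to 12 rows; each row is the pose to reach, as a shift and turn from the pose commanded when the call began, turning the shorter way round; what a row does not reach only later rows make up. Full scale, the value 1, is 200 mm for a shift and pi rad for a turn. A row lasts 1/10 s, in which the tool goes at most 50 mm and 8.59 degrees, less where a joint would pass 70% of its speed; a pose out of reach is approached as far as the arm can. A call with a number of a shift or a turn outside -1 to 1 is refused whole. A call with a gripper value outside its range is refused whole. The fingers move at their own pace and stop on an object; FORCE is the grip in N (left out, the last holds). Time passes only in rows, so rows that repeat a pose let the fingers close. It gives the time, the measured TCP pose, the force, the opening and the grip force at its end, in the units of the state.
- arm.read_state(): the state, without advancing time (a new reading comes with each control period).
- arm.read_camera(name): name is "scene" or "top" or "wrist"; returns (picture, depth): 420x560x3 uint8, red, green, blue; 420x560 float32, m along the optical axis (not along the pixel's ray), 0 where there is no reading.
- arm.get_calibration(name): a dict with "fx", "fy", "cx", "cy" (pixels), "origin" and "rotation" of the camera in the world; the wrist camera has in their place "hand_eye" (4x4, takes a point from camera to tool coordinates, whose origin is the TCP and whose axes are the flange's). Camera axes: x right, y down, z forward; pixel columns grow to the right and rows downward; lengths in m; the calibration is good to about 2 mm. The wrist camera is an equidistant fisheye: a pixel r from the principal point sees the ray r / f radians off the axis. A picture is of the moment at which its call begins: read the wrist's pose just before it. get_calibration takes no time and is no camera call.
- arm.close_job(): hands the job in; it is judged then, once.
Trained networks look in the newest picture that a camera, given by its name, has taken for a name from the list of things; names that differ only in an ending like _2 or _b are one class to them, and where a whole thing is asked for, a point or a joint stands for the part that bears it (a point fixed in the world has none). Each returns a list of dicts, best first, with "confidence" (0 to 1); they miss things now and then, are a little off and sometimes report something else, mostly with a low value. They report only what shows in the picture. A call takes as long as a camera call.
- arm.boxes_of(camera, name): "centre" ([row, column] in pixels, amid what is visible of it).
- arm.cut_out(camera, name): "pixels" (420x560 bool, what is visible of it) and "centre" ([row, column] in pixels, amid what is visible of it).
The state is a dict: "time_s": time; "joint_positions": joint angles; "joint_vel": joint speeds; "effort": joint torques, N m; "tool_pos": TCP position; "orientation": TCP orientation; "force": force on the tool from outside, world axes, zero at the start; "torque": the same for the moment, N m; "width": opening from 0.0 (shut) to 1.0 (fully open); "gripper_force": force on a finger pad.
Only numpy, scipy, OpenCV 4.12 (cv2) and the standard library are available. Lean on these libraries where they do the work, as an engineer would, in place of code of your own. Each camera call takes 0.05 s, during which the arm holds its last target. There are 200 camera calls.

### The job

Switch the kettle warmer from off to its high setting: pull the safety knob straight up to unlock it, turn it clockwise to the two pips and on beyond them until you can feel where its tooth finds the seat, then press it fully home there. Be gentle with the catch (never twist the knob while it is locked or force it down where it will not go), leave the kettle, cups, bottle and tub standing where they are, and let go of the knob.

Things in the scene. Friction and masses are not known exactly. Their poses are not given: they have to be found in the camera images.
- warmer: Fixed metal box, 50 mm high. Origin on the cart top under the knob's vertical axis; box spans own x -90..90, y -250..75 mm, z up. Hot plate (140 across, 4 high) at y -165. Raised marks on its top round the knob, 45 to 71 mm from the axis: a long bar on the -x side (off); seen from above, one 10 mm pip 0.55 rad anticlockwise of it (low), a radial row of two pips 0.95 rad clockwise (high).
- knob_grip (a point): Grip point on the knob's axis, 85.5 mm above the cart when home. Black knob: skirt 72 mm across, 5 thick (upper face 17 below this point), with an upright bar to hold: 16 mm wide (y), 50 long (x -23..27), top 12 above this point, foot 17 below. The frame turns with the knob: bar along x, z up; the pointer nose on the skirt shows to -x.
- knob_nose (a point): Tip of the small metal pointer nose on the knob's skirt, 36 mm from the axis.
- pull (a joint): How far the knob is pulled up, m: 0 fully home, stop at 0.016. Stays where left; moving it takes 3 to 4 N. When home a tooth under the skirt stands 8 mm deep in a notch: the knob turns only when pulled beyond 0.008 (0.010 to 0.014 is safe). Between notches the tooth lands on a ring at 0.008; only over a notch (off, low, high seat) does it go down to 0.
- dial (a joint): Turn of the knob, rad, clockwise from above: 0 off, -0.55 low, 0.95 the two pips, stops at -0.7 and 1.6. Turning takes about 0.06 N m when unlocked. The seat of the high setting is not at the mark: its middle lies anywhere from 1.0 to 1.46, differs each time and must be felt for; the tooth (5 mm wide, 27 mm from the axis, 1 mm play each side) enters within 0.035 rad of it.
- tooth: The steel tooth fixed under the knob's skirt, hidden; origin on the knob's axis at the skirt's underside. It and its ring stand 25 N at most: turning the knob locked or pressing the tooth hard on the ring breaks it.
- kettle: Brushed steel kettle, loose, 120 mm across and 130 mm tall, 0.85 kg, standing on the hot plate 165 mm from the knob's axis (top 185 mm above the cart), spout to its +x, handle to its -x (out to 100 mm each). Origin at the centre of its base, z up. Leave alone.
- cup_a: White ceramic espresso cup, 60 mm across, 55 mm tall, handle at its +y; origin at the centre of its base, z up. Beside the warmer. Leave alone.
- cup_b: The other espresso cup, the same size. Leave alone.
- gourd: Aluminium drinking bottle with a rubber band, 75 mm across, 204 mm tall; origin at the centre of its base, z up. Leave alone.
- tub: Plastic tub with a screw-top cap, 114 mm across, 119 mm tall; origin at the centre of its base, z up. Leave alone.

How it is judged:
By the outcome, as a careful person would: the job done as asked, in the order asked, and still so for the second after the job is handed in, with the robot touching nothing.
It also fails if it takes over 58 s, if anything falls off the work surface, if the arm or the gripper's body presses on something with over 40 N, if the wrist force passes 120 N, or if a joint passes its speed limit or range.

## Working session

There is one attempt and no reset: what is moved stays moved. The work goes in short steps, Python scripts to look and compute and a shell command to move; the robot and the scene stay as the last step left them, time stands still between calls to the robot, and variables do not carry over. Pictures are saved under pics/ and viewed, at most 10 in all, crops included, and the job is handed in when it is done.

```bash
mkdir -p pics; ls
cat > h.py <<'E'
import numpy as np, cv2
from cell import arm
def shot(n,fn=None):
    p,d=arm.read_camera(n)
    if fn: cv2.imwrite('pics/'+fn,p[:,:,::-1])
    return p,d
def world(n,r,c,d):
    k=arm.get_calibration(n)
    return np.array(k['origin'])+np.array(k['rotation'])@(np.array([(c-k['cx'])/k['fx'],(r-k['cy'])/k['fy'],1])*d)
E
python3 - <<'E'
from h import *
s=arm.read_state(); print({k:np.round(v,3) for k,v in s.items()})
for cam in ['top','scene']:
    p,d=shot(cam,cam+'1.png')
    for n in ['knob_grip','knob_nose','warmer','kettle','cup_a','gourd','tub']:
        for b in arm.boxes_of(cam,n)[:2]:
            r,c=b['centre']; z=d[int(r),int(c)]
            print(cam,n,round(b['confidence'],2),np.round([r,c]),np.round(world(cam,r,c,z),3))
E
```

```text
pics
{'time_s': np.float64(0.0), 'joint_positions': array([ 1.113,  0.261, -0.139,  1.173, -0.   ,  1.571]), 'joint_vel': array([ 0.001, -0.001, -0.001,  0.001,  0.003, -0.002]), 'effort': array([ 3.0000e-03, -4.0567e+01,  2.5392e+01,  1.9000e-02,  0.0000e+00,
       -0.0000e+00]), 'tool_pos': array([0.232, 0.47 , 0.23 ]), 'orientation': array([-3.14 ,  0.   ,  2.684]), 'force': array([ 0.202, -0.849, -0.752]), 'torque': array([ 0.01 ,  0.041, -0.026]), 'gripper_force': np.float64(0.0), 'width': np.float64(1.0)}
top knob_grip 0.73 [233. 235.] [-1.058 -1.579 -0.223]
top knob_grip 0.45 [232. 239.] [-1.129 -1.65  -0.294]
top knob_nose 0.95 [230. 238.] [-1.114 -1.635 -0.279]
top warmer 0.63 [227. 255.] [-1.301 -1.823 -0.466]
top kettle 0.74 [211. 291.] [-1.42  -1.941 -0.584]
top cup_a 0.77 [174. 256.] [-1.392 -1.914 -0.557]
top cup_a 0.38 [231. 444.] [-2.794 -3.315 -1.959]
top gourd 0.76 [281. 113.] [ 0.055 -0.466  0.891]
top tub 0.67 [229. 445.] [-2.809 -3.33  -1.973]
scene knob_grip 0.76 [219. 328.] [3.2   2.226 2.626]
scene knob_grip 0.31 [205. 270.] [3.482 2.508 2.908]
scene knob_nose 0.65 [221. 331.] [3.182 2.208 2.608]
scene warmer 0.96 [238. 310.] [3.322 2.348 2.748]
scene kettle 0.61 [209. 271.] [3.483 2.509 2.91 ]
scene cup_a 0.91 [262. 286.] [3.441 2.467 2.867]
scene cup_a 0.56 [234. 377.] [2.898 1.924 2.324]
scene gourd 0.57 [215. 462.] [2.326 1.352 1.752]
scene tub 0.77 [173. 157.] [4.731 3.757 4.158]
```

View pics/top1.png

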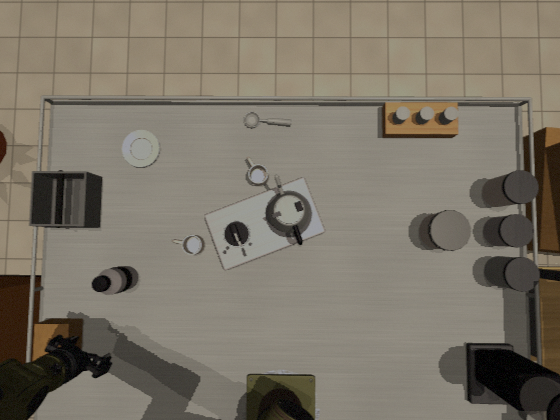

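The top view shows the warmer tilted about 20°, with the knob near (row 233, col 236), the kettle at (210, 290), cups at (175, 257) and (244, 193), the bottle at (281, 113) and the tub probably at (229, 445). My world conversion is wrong, so I'll check the calibration format.

Run:
```python
from h import *
for c in ['top','scene','wrist']: print(arm.get_calibration(c))
```

```text
{'fx': 431.84474614037214, 'fy': 431.84474614037214, 'cx': 277.9752658427025, 'cy': 204.57220992934106, 'origin': array([ 0.50768471, -0.01342215,  1.34311038]), 'rotation': array([-3.06031405,  0.01950626, -1.56079193])}
{'fx': 384.4704944733857, 'fy': 384.4704944733857, 'cx': 278.2576725042305, 'cy': 215.28705673345885, 'origin': array([1.35304882, 0.37913454, 0.77950166]), 'rotation': array([-2.25731039,  0.01512909,  2.01330434])}
{'fx': 325.19226210127806, 'fy': 325.19226210127806, 'cx': 275.9990901313586, 'cy': 205.568188078902, 'hand_eye': array([[ 1.80900427e-04, -9.47027458e-01, -3.21152552e-01,
         8.36525186e-02],
       [ 9.99999738e-01,  3.96367159e-04, -6.05538403e-04,
         4.55400438e-04],
       [ 7.00755819e-04, -3.21152358e-01,  9.47027281e-01,
        -1.43411235e-01],
       [ 0.00000000e+00,  0.00000000e+00,  0.00000000e+00,
         1.00000000e+00]])}
```

```bash
cat > h.py <<'E'
import numpy as np, cv2
from cell import arm
from scipy.spatial.transform import Rotation as R
def shot(n,fn=None):
    p,d=arm.read_camera(n)
    if fn: cv2.imwrite('pics/'+fn,p[:,:,::-1])
    return p,d
def world(n,r,c,d=None,z=None,s=None):
    """point at optical depth d, or on the plane of height z"""
    k=arm.get_calibration(n)
    v=np.array([(c-k['cx'])/k['fx'],(r-k['cy'])/k['fy'],1.])
    if n=='wrist':
        t=np.hypot(v[0],v[1]); v[:2]*=np.tan(t)/max(t,1e-9)
        T=R.from_euler('xyz',s['orientation']).as_matrix(); H=k['hand_eye']
        M=T@H[:3,:3]; o=s['tool_pos']+T@H[:3,3]
    else: M=R.from_euler('xyz',k['rotation']).as_matrix(); o=np.array(k['origin'])
    w=M@v
    return o+w*(d if z is None else (z-o[2])/w[2])
E
python3 - <<'E'
from h import *
Z=dict(knob_grip=.095,knob_nose=.07,warmer=.05)
for cam in ['top','scene']:
    p,d=shot(cam)
    for n in ['knob_grip','knob_nose','warmer','kettle','cup_a','gourd','tub']:
        for b in arm.boxes_of(cam,n)[:2]:
            r,c=b['centre']
            print(cam,n,round(b['confidence'],2),np.round([r,c]),np.round(world(cam,r,c,d[int(r),int(c)]),3), np.round(world(cam,r,c,z=Z[n]),3) if n in Z else '')
# warmer outline direction from the mask, top camera
p,d=shot('top')
m=arm.cut_out('top','warmer')[0]['pixels']
print(m.sum())
box=cv2.boxPoints(cv2.minAreaRect(np.argwhere(m)[:,::-1].astype(np.float32)))
print(np.round([world('top',r,c,z=.05) for c,r in box],3))
E
```

```text
top knob_grip 0.96 [230. 234.] [0.534 0.139 0.099] [0.534 0.139 0.095]
top knob_nose 0.66 [234. 235.] [0.522 0.134 0.102] [0.522 0.138 0.07 ]
top warmer 0.89 [231. 254.] [0.533 0.084 0.052] [0.533 0.084 0.05 ]
top kettle 0.89 [209. 289.] [ 0.59  -0.02   0.178] 
top cup_a 0.58 [244. 191.] [0.492 0.282 0.007] 
top cup_a 0.56 [174. 254.] [0.712 0.09  0.007] 
top gourd 0.63 [283. 118.] [0.384 0.449 0.152] 
top tub 0.83 [230. 445.] [ 0.539 -0.459  0.117] 
top tub 0.73 [232. 232.] [0.529 0.143 0.1  ] 
scene knob_grip 0.73 [219. 329.] [0.554 0.144 0.09 ] [0.56  0.146 0.095]
scene knob_nose 0.55 [219. 329.] [0.551 0.146 0.086] [0.532 0.14  0.07 ]
scene warmer 0.6 [235. 311.] [0.594 0.108 0.047] [0.596 0.109 0.05 ]
scene kettle 0.91 [208. 270.] [0.633 0.004 0.14 ] 
scene kettle 0.71 [221. 328.] [0.553 0.144 0.083] 
scene cup_a 0.91 [236. 378.] [0.521 0.28  0.051] 
scene cup_a 0.85 [266. 285.] [0.732 0.092 0.051] 
scene gourd 0.68 [214. 462.] [0.424 0.474 0.121] 
scene tub 0.83 [175. 154.] [ 0.584 -0.441  0.098] 
4974
[[ 0.581  0.239  0.05 ]
 [ 0.701 -0.063  0.05 ]
 [ 0.531 -0.129  0.05 ]
 [ 0.414  0.17   0.05 ]]
```

```bash
python3 -m inch '[[0,0,0.2,0,0,0.04,85],[0,0,0.3,0,0,0.04,85]]' 30; python3 -c "
from h import *
print(arm.read_state()['joint_positions'])"
```

```text
time_s: 1.9
tool_pos: [0.2321, 0.471, 0.293]
orientation: [3.141, 0.0, 2.811]
force: [1.0, 0.8, -0.1]
width: 0.993
gripper_force: 0.0
[ 1.11297840e+00  2.41453413e-01 -3.14642222e-03  1.32525652e+00
 -1.60614333e-05  1.44313931e+00]
```

```bash
python3 -m inch '[[0.75,-0.85,0,0,0,0.226,85],[0.75,-0.85,0,0,0,0.226,85],[0.75,-0.85,0,0,0,0.226,85],[0.75,-0.85,0,0,0,0.226,85],[0.75,-0.85,0,0,0,0.226,85]]' && python3 -m inch '[[0.72,-0.82,-0.2,0,0,0,85],[0.72,-0.82,-0.3,0,0,0,85],[0.72,-0.82,-0.4,0,0,0,85],[0.72,-0.82,-0.4,0,0,0,85],[0.72,-0.82,-0.4,0,0,0,85],[0.72,-0.82,-0.4,0,0,0,85]]'
python3 - <<'E'
from h import *
s=arm.read_state(); print(s['joint_positions'],s['orientation'],s['tool_pos'])
p,d=shot('wrist','w1.png')
for n in ['knob_grip','knob_nose']:
    for b in arm.boxes_of('wrist',n)[:2]:
        r,c=b['centre'];zz=.0975 if n=='knob_grip' else .068
        print(n,b['confidence'],np.round([r,c]),d[int(r),int(c)],world('wrist',r,c,z=zz,s=s))
m=arm.cut_out('wrist','knob_grip')[0]['pixels'];print(m.sum())
E
```

```text
time_s: 2.4
tool_pos: [0.3794, 0.3042, 0.2915]
orientation: [3.141, 0.001, -2.802]
force: [-0.2, 0.7, -0.2]
width: 1.0
gripper_force: 0.0
time_s: 3.0
tool_pos: [0.5234, 0.1383, 0.2088]
orientation: [-3.141, -0.003, -2.813]
force: [-1.0, 0.3, -0.1]
width: 0.994
gripper_force: 0.0
[ 0.25894828  0.30072171 -0.14020718  1.13314914 -0.00113448 -0.06960825] [-3.14068917 -0.00335267 -2.81303577] [0.52341649 0.13827476 0.20876755]
knob_grip 0.94 [192. 272.] 0.2639997 [0.51626748 0.13278811 0.0975    ]
knob_grip 0.44 [192. 273.] 0.2646149 [0.51571089 0.13389241 0.0975    ]
knob_nose 0.55 [192. 272.] 0.26279107 [0.52407658 0.13494699 0.068     ]
4708
```

View pics/w1.png

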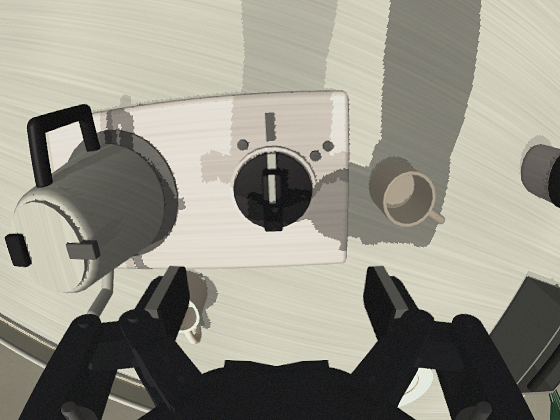

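The close view shows the knob centred near (188, 272), the off bar at (126, 270) and the two pips at (155, 316) and (146, 328). The kettle is to the left and a cup to the right, both clear of the knob. I'll measure the axis and bar angle from depth.

Run:
```python
from h import *
from scipy.optimize import least_squares
s=arm.read_state()
p,d=shot('wrist')
rs,cs=np.mgrid[100:280,190:365]
P=np.array([world('wrist',r,c,d[r,c],s=s) for r,c in zip(rs.ravel(),cs.ravel())])
col=p[100:280,190:365].reshape(-1,3).max(1)
ok=d[100:280,190:365].ravel()>0
c0=np.array([.524,.135])
near=np.hypot(*(P[:,:2]-c0).T)<.055
print(np.histogram(P[near&ok,2],bins=np.arange(.04,.11,.005)))
sk=near&ok&(P[:,2]>.062)&(P[:,2]<.076)
hull=cv2.convexHull(P[sk,:2].astype(np.float32))[:,0]
f=least_squares(lambda q:np.hypot(*(hull-q[:2]).T)-q[2],[*c0,.036],loss='soft_l1',f_scale=.001)
print('skirt',f.x,sk.sum())
bar=near&ok&(P[:,2]>.088)
(c,wh,a)=cv2.minAreaRect((P[bar,:2]*1000).astype(np.float32)); print('bar',c,wh,a,P[bar,2].mean())
q=P[bar,:2]-P[bar,:2].mean(0); w,v=np.linalg.eigh(q.T@q); print('bar axis',np.arctan2(*v[::-1,1]),P[bar,:2].mean(0))
top=ok&(P[:,2]>.04)&(P[:,2]<.06)&(col>120)
# warmer right edge: extreme points
(c,wh,a)=cv2.minAreaRect((P[top,:2]*1000).astype(np.float32)); print('top',c,wh,a)
# dark marks: centroid by component
m=((p.max(2)<110)&(d>0)).astype(np.uint8)
n,l,st,ce=cv2.connectedComponentsWithStats(m)
for i in range(1,n):
    x,y=ce[i]
    if 20<st[i,4]<400 and 100<y<280 and 190<x<365:
        w=world('wrist',y,x,z=.052,s=s); e=w[:2]-f.x[:2]; print('mark',np.round(ce[i]),st[i,4],np.hypot(*e),np.arctan2(e[1],e[0]))
```

```text
Traceback (most recent call last):
  File "h.py", line 10, in world
    k=arm.get_calibration(n)
ValueError: time passes only in moves, steps and waits
```

```bash
sed -i 's/^def shot/from functools import lru_cache\n@lru_cache\ndef cal(n): return arm.get_calibration(n)\ndef shot/; s/k=arm.get_calibration(n)/k=cal(n)/' h.py
cat > m.py <<'E'
from h import *
from scipy.optimize import least_squares
s=arm.read_state()
p,d=shot('wrist')
rs,cs=np.mgrid[100:280,190:365]
P=np.array([world('wrist',r,c,d[r,c],s=s) for r,c in zip(rs.ravel(),cs.ravel())])
ok=d[100:280,190:365].ravel()>0
c0=np.array([.524,.135])
near=np.hypot(*(P[:,:2]-c0).T)<.055
print(np.histogram(P[near&ok,2],bins=np.arange(.04,.11,.005)))
sk=near&ok&(P[:,2]>.062)&(P[:,2]<.076)
hull=cv2.convexHull(P[sk,:2].astype(np.float32))[:,0]
f=least_squares(lambda q:np.hypot(*(hull-q[:2]).T)-q[2],[*c0,.036],loss='soft_l1',f_scale=.001)
print('skirt',f.x,sk.sum())
bar=near&ok&(P[:,2]>.09)
(c,wh,a)=cv2.minAreaRect((P[bar,:2]*1000).astype(np.float32)); print('bar',c,wh,a,P[bar,2].mean())
q=P[bar,:2]-P[bar,:2].mean(0); w,v=np.linalg.eigh(q.T@q); print('bar axis',np.arctan2(v[1,1],v[0,1]),P[bar,:2].mean(0))
m=((p.max(2)<110)&(d>0)).astype(np.uint8)
n,l,st,ce=cv2.connectedComponentsWithStats(m)
for i in range(1,n):
    x,y=ce[i]
    if 20<st[i,4]<400 and 100<y<280 and 190<x<365:
        w=world('wrist',y,x,z=.052,s=s); e=w[:2]-f.x[:2]; print('mark',np.round(ce[i]),st[i,4],np.hypot(*e),np.arctan2(e[1],e[0]))
E
python3 m.py
```

```text
(array([   0,  460, 3529,  288,  732, 2834,  492,   99,   19,   32,   21,
       1023,    6,    0]), array([0.04 , 0.045, 0.05 , 0.055, 0.06 , 0.065, 0.07 , 0.075, 0.08 ,
       0.085, 0.09 , 0.095, 0.1  , 0.105, 0.11 ]))
skirt [0.52325761 0.13556763 0.03968272] 3849
bar (524.726318359375, 136.15219116210938) (49.84033966064453, 15.23891544342041) 20.730335235595703 0.09809624488159276
bar axis -2.7819366358151503 [0.52323459 0.1357547 ]
mark [265. 125.] 231 0.05790921714884858 -2.7696633546549707
mark [239. 143.] 88 0.049215795050518624 -2.2165612599884046
mark [323. 145.] 86 0.06520235711580694 2.5590768078971298
mark [296. 155.] 30 0.03990181224259521 2.7360566526775747
mark [310. 154.] 85 0.050350258576247 2.560686664811162
mark [340. 172.] 55 0.07122618701547613 2.0874258372584
mark [326. 178.] 66 0.05672731656866726 2.0374900342072593
```

```bash
python3 -c "
from h import *
s=arm.read_state();print(s['time_s'],s['tool_pos'],s['orientation'],s['force'],s['torque'])"
```

```text
3.3 [0.52215365 0.14264562 0.21221039] [ 3.14145207e+00  1.31763795e-03 -2.80622919e+00] [-0.88848867  0.41405937  0.43887071] [ 0.04214318  0.01126347 -0.04936919]
```

```bash
sed -i "s/^s=arm.read_state()/L=[]\nfor i in range(10):\n    L.append(arm.read_state()); arm.read_camera('wrist')\ns={k:np.mean([l[k] for l in L],0) for k in ['tool_pos','force','torque']}\nprint('std',np.std([l['tool_pos'] for l in L],0))\nq=R.from_euler('xyz',[l['orientation'] for l in L]).mean(); s['orientation']=q.as_euler('xyz'); print(s)/" m.py; python3 m.py
```

```text
std [6.21810297e-05 3.51404378e-04 2.92287251e-04]
{'tool_pos': array([0.52224888, 0.14220335, 0.21180884]), 'force': array([-0.11188378,  0.06164964,  0.09045137]), 'torque': array([-0.00853388,  0.01497252,  0.00411314]), 'orientation': array([ 3.14158108e+00,  8.00726549e-04, -2.80680345e+00])}
(array([   0,  117, 3866,  301,  741, 2215, 1121,  110,   22,   28,   18,
        996,   49,    0]), array([0.04 , 0.045, 0.05 , 0.055, 0.06 , 0.065, 0.07 , 0.075, 0.08 ,
       0.085, 0.09 , 0.095, 0.1  , 0.105, 0.11 ]))
skirt [0.5231599  0.1362518  0.03971833] 4022
bar (524.8086547851562, 136.8852081298828) (50.31056213378906, 15.194348335266113) 20.641298294067383 0.09855548333410463
bar axis -2.7779019314871993 [0.5232274  0.13637563]
mark [266. 125.] 239 0.05761380625129006 -2.768845498332515
mark [239. 143.] 86 0.04925644404443146 -2.211279067531443
mark [324. 145.] 84 0.06501381753404802 2.558730225694184
mark [297. 155.] 33 0.039611396251343634 2.7449352576512176
mark [311. 154.] 90 0.05021567425554705 2.5558392592818553
mark [341. 173.] 60 0.07119143720593939 2.0882783032002123
mark [327. 178.] 50 0.05640678822722768 2.036107572792898
```

```bash
python3 -m inch '[[0.003,-0.03,-0.2,0,0,0.01,85],[0.003,-0.03,-0.4,0,0,0.01,60],[0.003,-0.03,-0.55,0,0,0.01,45],[0.003,-0.03,-0.64,0,0,0.01,40],[0.003,-0.03,-0.68,0,0,0.01,40],[0.003,-0.03,-0.69,0,0,0.01,40],[0.003,-0.03,-0.69,0,0,0.01,40],[0.003,-0.03,-0.69,0,0,0.01,40]]' 30
python3 - <<'E'
from h import *
shot('wrist','w2.png'); s=arm.read_state(); print(s['tool_pos'],s['orientation'],s['force'],s['width'])
E
```

```text
time_s: 4.65
tool_pos: [0.5242, 0.1358, 0.0745]
orientation: [-3.141, 0.002, -2.777]
force: [-0.5, 0.3, 0.0]
width: 0.465
gripper_force: 0.0
[0.52411412 0.13580023 0.07455591] [-3.14132973e+00  2.47580149e-03 -2.77653385e+00] [0.04418789 0.08552172 0.26410616] 0.467996738583294
```

View pics/w2.png

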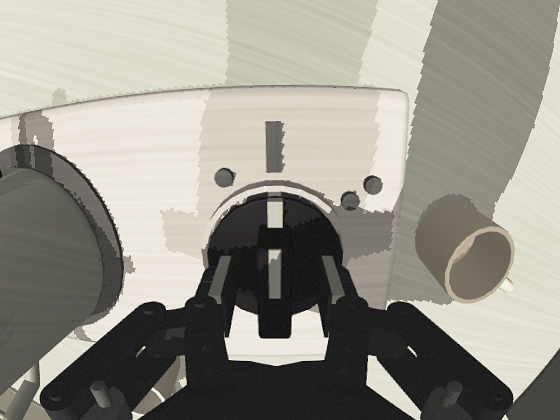

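The bar stands centred and parallel between the fingers, with the finger tips level over the skirt. I'll close the gripper.

```bash
python3 -m inch '[[0,0,0,0,0,0,10],[0,0,0,0,0,0,10],[0,0,0,0,0,0,10],[0,0,0,0,0,0,10],[0,0,0,0,0,0,10],[0,0,0,0,0,0,10]]' 30
python3 -c "
from h import *
s=arm.read_state();print(s['tool_pos'],s['orientation'],s['force'],s['torque'])"
```

```text
time_s: 5.3
tool_pos: [0.5239, 0.1351, 0.0742]
orientation: [-3.14, 0.002, -2.777]
force: [0.7, -3.0, 6.7]
width: 0.178
gripper_force: 32.8
[0.52386878 0.13508515 0.0742    ] [-3.14017946e+00  1.57116108e-03 -2.77701747e+00] [ 0.73672192 -3.01715559  6.69289659] [-0.52216427 -0.01028841 -0.07534786]
```

```bash
python3 -m inch '[[0,0,0.02,0,0,0,10],[0,0,0.04,0,0,0,10],[0,0,0.06,0,0,0,10],[0,0,0.06,0,0,0,10],[0,0,0.06,0,0,0,10]]'
python3 - <<'E'
from h import *
shot('wrist','w3.png'); s=arm.read_state(); print(s['tool_pos'],s['orientation'],s['force'],s['torque'])
E
```

```text
time_s: 5.8
tool_pos: [0.5238, 0.1351, 0.0859]
orientation: [-3.14, 0.001, -2.777]
force: [3.0, -5.4, 0.8]
width: 0.181
gripper_force: 32.1
[0.52376553 0.13511146 0.08584063] [-3.14020019e+00  1.15886116e-03 -2.77689951e+00] [ 2.68655696 -3.76051125  0.91207459] [-0.85131976 -0.69242628 -0.03237496]
```

View pics/w3.png

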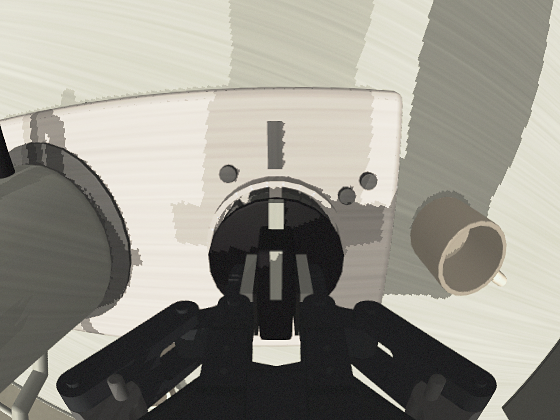

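```bash
cat > z.py <<'E'
from h import *
s=arm.read_state(); p,d=shot('wrist')
def z(r0,r1,c0,c1): return np.median([world('wrist',r,c,d[r,c],s=s)[2] for r in range(r0,r1) for c in range(c0,c1) if d[r,c]>0])
print('skirt',z(225,250,230,250),z(225,250,300,315),'box',z(130,160,290,320),'tcp',s['tool_pos'],s['orientation'][2])
E
python3 z.py
```

```text
skirt 0.08086205405384242 0.08086313758940294 box 0.05074732252332256 tcp [0.52376553 0.13511146 0.08584063] -2.776899512164454
```

The skirt rose 12 mm with the hand, so it's unlocked at a pull of about 0.0117. Next I'll turn 0.9 rad clockwise, which is short of every possible seat, to calibrate the ring level there.

```bash
python3 -m inch '[[0,0,0,0,0,-0.03,10],[0,0,0,0,0,-0.07,10],[0,0,0,0,0,-0.11,10],[0,0,0,0,0,-0.15,10],[0,0,0,0,0,-0.19,10],[0,0,0,0,0,-0.23,10],[0,0,0,0,0,-0.26,10],[0,0,0,0,0,-0.286,10],[0,0,0,0,0,-0.286,10],[0,0,0,0,0,-0.286,10]]'
cat > f.py <<'E'
from h import *
L=[]
for i in range(3): L.append(arm.read_state()); arm.read_camera('top')
s=L[-1]; m=lambda k:np.round(np.mean([l[k] for l in L],0),4)
print('t',s['time_s'],'F',m('force').round(1),'T',m('torque').round(2),'tcp',m('tool_pos'),'dial',round(float((-2.777-m('orientation')[2]+np.pi)%(2*np.pi)-np.pi),3),'grip',s['gripper_force'])
E
python3 f.py
python3 - <<'E'
from h import *
shot('wrist','w4.png')
E
```

```text
time_s: 6.9
tool_pos: [0.5239, 0.1353, 0.0859]
orientation: [3.141, 0.002, 2.608]
force: [3.8, -3.6, 0.7]
width: 0.18
gripper_force: 32.1
t 7.0 F [ 3.3 -3.8  1.2] T [-0.76 -0.71 -0.1 ] tcp [0.5239 0.1353 0.0859] dial 0.898 grip 32.13497757911682
```

View pics/w4.png

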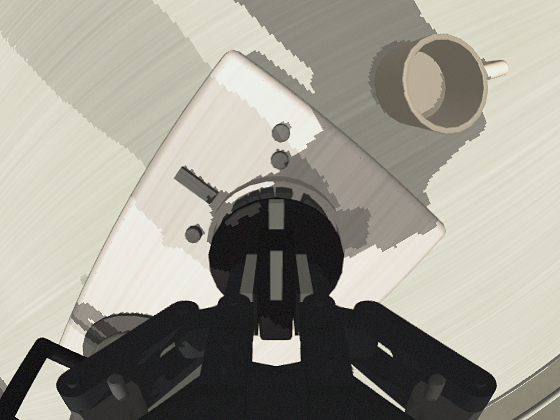

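The nose at (212, 276) points almost at the two pips at (160, 280) and (133, 281), so the dial is near 0.9. Next I'll find the ring gently.

```bash
python3 -m inch '[[0,0,-0.005,0,0,0,10],[0,0,-0.01,0,0,0,10],[0,0,-0.013,0,0,0,10],[0,0,-0.013,0,0,0,10]]'|grep -E "force|pos"; python3 f.py;  python3 -m inch '[[0,0,-0.0015,0,0,0,10],[0,0,-0.003,0,0,0,10],[0,0,-0.003,0,0,0,10]]' |grep -E "force|pos"; python3 f.py
```

```text
tool_pos: [0.5239, 0.1353, 0.0831]
force: [3.1, -4.2, 1.7]
gripper_force: 32.2
t 7.6 F [ 3.7 -3.4  1.5] T [-0.82 -0.77 -0.08] tcp [0.5239 0.1353 0.0832] dial 0.898 grip 32.204482555389404
tool_pos: [0.5239, 0.1353, 0.0826]
force: [3.8, -3.3, 1.8]
gripper_force: 32.2
t 8.05 F [ 3.3 -3.6  2. ] T [-0.83 -0.72 -0.05] tcp [0.5239 0.1353 0.0826] dial 0.898 grip 32.224475741386414
```

```bash
for i in 1 2; do python3 -m inch '[[0,0,-0.0015,0,0,0,10],[0,0,-0.0015,0,0,0,10],[0,0,-0.0015,0,0,0,10]]' >/dev/null; python3 f.py; done
```

```text
t 8.5 F [ 3.1 -4.6  2.3] T [-0.83 -0.75 -0.08] tcp [0.5239 0.1353 0.0823] dial 0.898 grip 32.229700684547424
t 8.95 F [ 3.3 -4.2  3.1] T [-0.85 -0.62 -0.05] tcp [0.5239 0.1353 0.0823] dial 0.898 grip 32.481043338775635
```

```bash
for i in 1; do python3 -m inch '[[0,0,-0.0015,0,0,0,10],[0,0,-0.0025,0,0,0,10],[0,0,-0.0025,0,0,0,10]]' >/dev/null; python3 f.py; done
```

```text
t 9.4 F [ 2.  -4.9  6.6] T [-0.92 -0.4  -0.08] tcp [0.5239 0.1353 0.0822] dial 0.898 grip 32.855642437934875
```

```bash
python3 -m inch '[[0,0,0.0125,0,0,0,10],[0,0,0.0125,0,0,0,10],[0,0,0.0125,0,0,-0.0325,10],[0,0,0.0125,0,0,-0.0325,10],[0,0,0.005,0,0,-0.0325,10],[0,0,0,0,0,-0.0325,10],[0,0,0,0,0,-0.0325,10]]' >/dev/null; python3 f.py
python3 -m inch '[[0,0,0.0125,0,0,0,10],[0,0,0.0125,0,0,0,10],[0,0,0.0125,0,0,-0.016,10],[0,0,0.0125,0,0,-0.016,10],[0,0,0.005,0,0,-0.016,10],[0,0,0,0,0,-0.016,10],[0,0,0,0,0,-0.016,10]]' >/dev/null; python3 f.py
```

```text
t 10.25 F [ 2.1 -4.9  5.2] T [-0.89 -0.46 -0.04] tcp [0.524  0.1353 0.0821] dial 1.0 grip 32.72501528263092
t 11.1 F [ 2.2 -4.4  5.1] T [-0.87 -0.47 -0.07] tcp [0.524  0.1353 0.082 ] dial 1.051 grip 32.7141147851944
```

```bash
python3 -m inch '[[0,0,-0.002,0,0,0,10],[0,0,-0.002,0,0,0,10]]' >/dev/null; python3 f.py
python3 -m inch '[[0,0,0.0145,0,0,0,10],[0,0,0.0145,0,0,0,10],[0,0,0.0145,0,0,-0.016,10],[0,0,0.0145,0,0,-0.016,10],[0,0,0.005,0,0,-0.016,10],[0,0,0,0,0,-0.016,10],[0,0,0,0,0,-0.016,10]]' >/dev/null; python3 f.py
```

```text
t 11.45 F [ 1.9 -5.1  8.1] T [-0.91 -0.28 -0.06] tcp [0.524  0.1353 0.082 ] dial 1.051 grip 33.12267065048218
t 12.3 F [ 2.3 -4.5  7.1] T [-0.89 -0.33 -0.08] tcp [0.524  0.1353 0.0819] dial 1.101 grip 32.99432337284088
```

Contact is clear (about 7 N when blocked). I'll continue the probes at this depth.

```bash
python3 -m inch '[[0,0,0.0145,0,0,0,10],[0,0,0.0145,0,0,0,10],[0,0,0.0145,0,0,-0.016,10],[0,0,0.0145,0,0,-0.016,10],[0,0,0.005,0,0,-0.016,10],[0,0,0,0,0,-0.016,10],[0,0,0,0,0,-0.016,10]]' >/dev/null; python3 f.py
```

```text
t 13.15 F [ 1.7 -4.2  6.6] T [-0.89 -0.39 -0.06] tcp [0.524  0.1353 0.0818] dial 1.151 grip 32.92368471622467
```

```bash
python3 -m inch '[[0,0,0.0145,0,0,0,10],[0,0,0.0145,0,0,0,10],[0,0,0.0145,0,0,-0.016,10],[0,0,0.0145,0,0,-0.016,10],[0,0,0.005,0,0,-0.016,10],[0,0,0,0,0,-0.016,10],[0,0,0,0,0,-0.016,10]]' >/dev/null; python3 f.py
```

```text
t 14.0 F [ 2.5 -4.   5.2] T [-0.9  -0.47 -0.08] tcp [0.524  0.1353 0.0816] dial 1.201 grip 32.75156915187836
```

```bash
python3 -m inch '[[0,0,-0.002,0,0,0,10],[0,0,-0.002,0,0,0,10]]' >/dev/null; python3 f.py
```

```text
t 14.35 F [ 1.9 -4.7  7.7] T [-0.94 -0.36 -0.07] tcp [0.524  0.1353 0.0816] dial 1.202 grip 33.08305621147156
```

```bash
python3 -m inch '[[0,0,0.0145,0,0,0,10],[0,0,0.0145,0,0,0,10],[0,0,0.0145,0,0,-0.016,10],[0,0,0.0145,0,0,-0.016,10],[0,0,0.005,0,0,-0.016,10],[0,0,-0.001,0,0,-0.016,10],[0,0,-0.001,0,0,-0.016,10]]' >/dev/null; python3 f.py
```

```text
t 15.2 F [ 3.6 -4.4  0.2] T [-0.86 -0.8  -0.09] tcp [0.5239 0.1353 0.0804] dial 1.252 grip 32.13664412498474
```

```bash
python3 z.py
```

```text
skirt 0.0755035371573135 0.07552183481778973 box 0.05084046351320916 tcp [0.5239408  0.13528781 0.08039644] 2.254430542682753
```

The tooth dropped below the ring (force 0.2 N, TCP 1.2 mm lower) at dial 1.25, so this is the seat. I'll press it home in steps.

```bash
python3 -m inch '[[0,0,-0.005,0,0,0,10],[0,0,-0.01,0,0,0,10],[0,0,-0.015,0,0,0,10],[0,0,-0.015,0,0,0,10]]' >/dev/null; python3 f.py
```

```text
t 15.8 F [ 4.  -4.2  0.6] T [-0.82 -0.82 -0.05] tcp [0.5239 0.1353 0.0774] dial 1.252 grip 32.197750210762024
```

```bash
python3 -m inch '[[0,0,-0.005,0,0,0,10],[0,0,-0.01,0,0,0,10],[0,0,-0.015,0,0,0,10],[0,0,-0.015,0,0,0,10]]' >/dev/null; python3 f.py;  python3 -m inch '[[0,0,-0.003,0,0,0,10],[0,0,-0.003,0,0,0,10]]' >/dev/null; python3 f.py
```

```text
t 16.35 F [ 3.4 -4.   1.2] T [-0.83 -0.8  -0.04] tcp [0.5239 0.1353 0.0744] dial 1.252 grip 32.20209181308746
t 16.7 F [ 2.4 -4.2  4.6] T [-0.89 -0.62 -0.05] tcp [0.524  0.1353 0.0742] dial 1.252 grip 32.557525634765625
```

```bash
python3 -m inch '[[0,0,-0.0025,0,0,0,10],[0,0,-0.004,0,0,0,10],[0,0,-0.004,0,0,0,10]]' >/dev/null; python3 f.py; python3 z.py
```

```text
t 17.15 F [ 1.4 -5.1  9.4] T [-0.98 -0.26 -0.07] tcp [0.524  0.1353 0.0742] dial 1.252 grip 33.303460478782654
skirt 0.06939255821416523 0.06931704834870239 box 0.05078312748392022 tcp [0.52396753 0.13531307 0.0741723 ] 2.2544377572057996
```

The skirt sits 18.6 mm above the box top (18.5 when home) and doesn't move at 9 N, so the knob is home. I'll let go and back off upward.

```bash
python3 -m inch '[[0,0,0,0,0,0,40],[0,0,0,0,0,0,40],[0,0,0,0,0,0,45],[0,0,0,0,0,0,45],[0,0,0,0,0,0,45]]' 20; python3 z.py
```

```text
time_s: 17.75
tool_pos: [0.5226, 0.1357, 0.0723]
orientation: [-3.141, -0.001, 2.255]
force: [0.3, 0.1, -0.3]
width: 0.527
gripper_force: 0.0
skirt 0.06936734403202742 0.06940594854026536 box 0.05080122211717175 tcp [0.52260503 0.13571124 0.07228794] 2.255012323653541
```

```bash
python3 -m inch '[[0,0,0.1,0,0,0,45],[0,0,0.3,0,0,0,45],[0,0,0.5,0,0,0,45],[0,0,0.7,0,0,0,45],[0,0,0.7,0,0,0,45],[0,0,0.7,0,0,0,45],[0,0,0.7,0,0,0,45]]'; sed -i 's/\[100:280,190:365\]/[100:280,190:365]/' m.py; python3 m.py | grep -E "skirt|bar|mark"
python3 - <<'E'
from h import *
shot('wrist','w5.png')
E
```

```text
time_s: 18.5
tool_pos: [0.5222, 0.1353, 0.2114]
orientation: [-3.14, -0.001, 2.255]
force: [0.1, -0.6, -0.5]
width: 0.524
gripper_force: 0.0
skirt [0.52223043 0.13567455 0.03945561] 3576
bar (520.1200561523438, 141.04580688476562) (54.41313171386719, 53.81904220581055) 80.56620025634766 0.16830253359044803
bar axis -2.457803879047413 [0.51891088 0.13959244]
mark [302. 114.] 301 0.07413321120804536 1.929559297498904
mark [220. 169.] 233 0.05767114868617921 -2.7682906369982336
mark [227. 199.] 86 0.04996183645121482 -2.2067314376148994
```

View pics/w5.png

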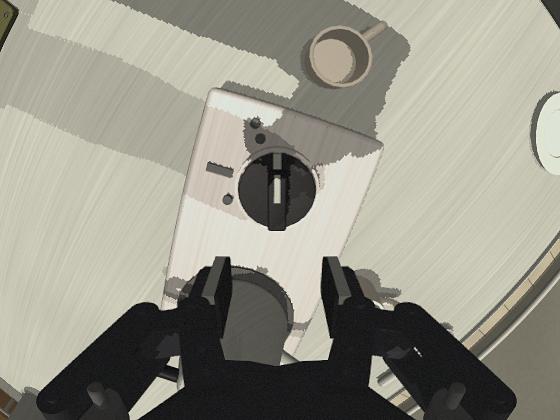

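The knob stands past the two pips at about 1.25, free of the fingers, and the cup and kettle are undisturbed. I'll hand the job in.

```bash
python3 -c "
from cell import arm
print(arm.close_job())"
```

```text
the job is handed in; nothing more can be done
None
```

The warmer is on high: I unlocked the knob, turned it past the two pips, felt the tooth enter its seat at about 1.25 rad, pressed it fully home and let go. No wrist-force reading went above about 10 N, and I handed the job in at about 19 s.

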